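# Offer a photo lamp up to its hinge block

### The job

In the finds-photography corner, turn the hinge pin's T-handle counter-clockwise (seen from above) out from under the hinge block's two claws, lift the pin right out and stand it in the hole of the wooden pin holder. Then lift the lamp panel out of its slotted wooden rest, bring its hinge eye into the gap between the block's two knuckles so that all the holes line up and the pin could drop straight through, and finish while still holding it there: upright, still, carried by the gripper alone and neither resting on nor pressed against the block. Leave the other things on the table where they are.

Things in the scene. Friction and masses are not known exactly. Their poses are not given: they have to be found in the camera images.
- hinge_block: Fixed steel hinge block. Origin on the vertical hinge axis at table level, z up. Base 12 high, x -40..60, y +-45 mm. Post at x 22..46, y +-18, up to z 100. Two round knuckles on the axis, 36 diameter, each with a vertical 14 mm hole: lower z 12..43, upper z 80..100. The 37 mm gap between them is open to -x and both y sides, closed by the post on +x.
- block_gap (a point): Point on the hinge axis in the middle of the gap between the two knuckles, 61.5 mm above the table; axes as hinge_block. With its eye here the lamp's panel must stick out towards the block's -x: within 0.75 rad either way of it the panel clears post and claws. Its eye enters the gap level, at this height, from that side, and is down beside the block only from 55 mm out.
- block_claws (a point): Point on the hinge axis level with the claw tops, 113 mm above the table. Two claws (14 wide in x, out to y +-36) have tabs at z 108..113 reaching inwards to 16 mm from the axis over the pin's ears. Walls at the claws stop clockwise turning (from above). Turned counter-clockwise by 0.8 to 2.1 rad (best 1.2 to 1.6) the ears clear the tabs and the pin lifts out.
- pin: Loose steel hinge pin, about 120 g, upright in the block at the start. Origin on its axis at the underside of its flange (on the upper knuckle, 100 mm above the table); z up. Shank 10 diameter, 80 mm down from the origin, last 8 mm tapered, 2 mm loose all round in the knuckles. Flange 26 diameter, 6 thick, two ears along +-y reaching 23 mm from the axis, 8 wide.
- pin_foot (a point): Lower tip of the pin's shank, 80 mm below its origin. It must rise above the upper knuckle (over 82 mm of lift) to be out of the block.
- pin_grip (a point): Middle of the pin's black T-handle, 32 mm above the pin's origin (132 above the table at the start): a flat bar 38 long along the pin's y, 10 thick along its x, 28 high (118..146 above the table at the start). At the start pin y lies along the block's y within 0.05 rad, ears under the claws.
- holder: Fixed wooden pin holder, a block 70 x 70 x 70 mm; origin at the centre of its underside. Round vertical hole 25 mm in diameter, 60 deep, in the middle of its top. The pin stands in it leaning slightly, its foot 10 mm above the table and its flange about 20 mm over the block.
- holder_hole0 (a point): Centre of the mouth of the holder's hole, 70 mm above the table.
- rest: Fixed wooden rest 104 (x) x 50 (y) x 24 mm high with a 16 mm wide open-ended slot along x, floor of the slot at z 6; origin at the centre of its underside. The rest and the holder may be on either side of the block.
- lamp: Loose aluminium lamp panel with white windows and a steel hinge eye, about 220 g, upright in the rest's slot at the start, its lower edge 6 mm above the table. Origin on the eye's axis, level with the panel's lower edge; z up. Panel x -124..-24, y +-6, z 0..80 mm, centred on the rest; the eye is beyond the rest's +x end, lamp axes parallel to the rest's.
- lamp_eye (a point): Centre of the lamp's hinge eye, 40 mm above the lamp's origin: a knuckle of 28 outside diameter with a vertical 16 mm hole, 25 high (z 27.5..52.5 of the lamp), joined to the panel by a 10 mm thick neck.
- lamp_grip (a point): A point to grip the panel across its 12 mm thickness (along the lamp's y) from above: near the centre of mass, 74 mm from the eye's axis (lamp x -74), 68 mm above its lower edge and 12 mm below its top edge.
- wash_bottle: Bystander: clear bottle, 64 diameter, 190 tall; origin under its centre.
- beaker: Bystander: glass beaker, 72 diameter, 90 tall; origin under its centre.
- magnifier: Bystander: hand magnifier lying flat, lens 72 diameter, handle 100 long along -x, up to 14 high; origin under the lens centre.
- scale_bar: Bystander: grey scale bar 100 x 18 x 8; origin under its centre.
- jar: Bystander: small amber jar, 56 diameter, 55 tall; origin under its centre.
- brush: Bystander: brush 170 long lying along its x.

How it is judged:
By the outcome, as a careful person would: the job done as asked, in the order asked, and still so for the second after the job is handed in, while the arm keeps its last pose, push and grip.
It also fails if it takes over 72 s, if anything falls off the work surface, if the arm or the gripper's body presses on something with over 40 N, if the wrist force passes 120 N, or if a joint passes its speed limit or range.

### The arm

A 6-joint arm with a two-finger parallel gripper is mounted at the origin on the work surface. World frame = base frame: x ahead of the robot, y to its left, z up, the work surface at z = 0. Lengths are in m, angles in rad, forces in N, time in s.
With the tool pointing down it reaches from about 0.325 to 0.875 m from the base axis. Payload 4.4 kg.
Tool frame: the origin (TCP) lies at the very end of the fingers, on their centre line; the grasp point (between the pads) lies 19 mm behind it (arm.grip_depth is the distance from the TCP to the grasp point, in m); z points along the fingers, y is the line along which they close (so a half turn about z gives the same grasp; the last joint's range is limited). The gripper opens to 85 mm and grips with 20 to 120 N. Pads are 22 mm wide; open, the fingers measure 114 mm over their backs; the gripper's body (76 mm by 85 mm) begins 54 mm behind the grasp point. The pads swing forward as they close: fully open they stand 13 mm farther back than shut.
Start: joints at [-1.492, 0.207, 1.542, -0, 1.393, -0.15], TCP at [0.13, -0.56, 0.231] pointing down, gripper open.
Joint ranges: [-2.73, 2.73], [-0.86, 2.22], [0.23, 2.46], [-1.11, 4.25], [0.08, 2.63], [-2.82, 2.82]. Speed limits (rad/s): [2.79, 2.79, 3.14, 3.14, 3.14, 3.14].

### API

Orientations are given as a 3x3 rotation matrix whose columns are the frame's x, y, z axes.
In Python, from station import arm gives the robot as it stands. Calls block until the motion is done:
- arm.move_to(position, orientation): joint-space move of the TCP to a pose.
- arm.movel(position, rot=None, feed=0.15, force_limit=None): straight line of the TCP; rot=None keeps the orientation; feed is the mean speed in m/s. With force_limit (N) it stops when the force on the tool has changed by that much, and returns True; else False.
- arm.move_joints(angles): joint-space move.
- arm.command_gripper(opening, f_grip=None): finger opening in m; f_grip is the grip in N (None keeps the last); returns when the fingers have stopped.
- arm.sleep(seconds).
- arm.ik(position, orientation): joint angles nearest the present ones, or None.
- arm.get_state(): the state.
- arm.snapshot(name): name is "scene" or "top"; returns (picture, depth): 420x560x3 uint8, red, green, blue; 420x560 float32, m along the optical axis (not along the pixel's ray), 0 where there is no reading.
- arm.camera_params(name): a dict with "fx", "fy", "cx", "cy" (pixels), "T" (4x4, takes a point from camera to world coordinates). Camera axes: x right, y up, looking along -z (the intrinsics and any distortion apply to the point x, -y, -z); pixel columns grow to the right and rows downward; lengths in m; the calibration is good to about 2 mm. A picture is of the moment at which its call begins. camera_params takes no time and is no camera call.
A pose or a line that the arm cannot do raises arm.Unreachable and nothing moves.
- arm.job_done(): hands the job in; it is judged then, once.
The state is a dict: "clock": time; "qpos": joint angles; "dq": joint speeds; "tau": joint torques, N m; "tool_pos": TCP position; "orientation": TCP orientation; "wrist_force": force on the tool from outside, world axes, zero at the start; "wrist_torque": the same for the moment, N m; "grip_width": finger opening in m; "grasp_force": force on a finger pad.
Only numpy, scipy, OpenCV 4.12 (cv2) and the standard library are available. Lean on these libraries where they do the work, as an engineer would, in place of code of your own. Each camera call takes 0.05 s, during which the arm holds its last target. There are 200 camera calls.

## Working session

There is one attempt and no reset: what is moved stays moved. The work goes in short steps, each a Python script; the robot and the scene stay as the last script left them, time stands still between calls to the robot, and variables do not carry over. Pictures are saved under pics/ and viewed, at most 10 in all, crops included, and the job is handed in when it is done.

```bash
mkdir -p pics; ls
cat > h.py <<'E'
import numpy as np, cv2
from station import arm
def pts(name,d,P):
    # world points for every pixel
    v,u=np.mgrid[0:d.shape[0],0:d.shape[1]].astype(float)
    c=np.stack([(u-P['cx'])/P['fx']*d,-(v-P['cy'])/P['fy']*d,-d],-1)
    return c@P['T'][:3,:3].T+P['T'][:3,3]
E
python3 - <<'E'
from h import *
for n in ('scene','top'):
    im,d=arm.snapshot(n);P=arm.camera_params(n)
    np.savez(f'{n}.npz',im=im,d=d)
    cv2.imwrite(f'pics/{n}.png',cv2.resize(im[...,::-1],(800,600)))
    print(n,{k:np.round(P[k],4).tolist() for k in P})
    print((d>0).mean())
E
```

```text
pics
scene {'fx': 495.2162, 'fy': 495.2162, 'cx': 281.757, 'cy': 215.2554, 'T': [[-0.3988, -0.5334, 0.7459, 1.486], [0.917, -0.2345, 0.3225, 0.3055], [0.0029, 0.8127, 0.5827, 0.8192], [0.0, 0.0, 0.0, 1.0]]}
0.9944132653061224
top {'fx': 450.2843, 'fy': 450.2843, 'cx': 281.1532, 'cy': 206.2096, 'T': [[0.0312, 0.9766, -0.2129, 0.3326], [-0.9995, 0.0315, -0.0018, -0.0653], [0.0049, 0.2128, 0.9771, 1.1744], [0.0, 0.0, 0.0, 1.0]]}
0.9961989795918368
```

View pics/top.png

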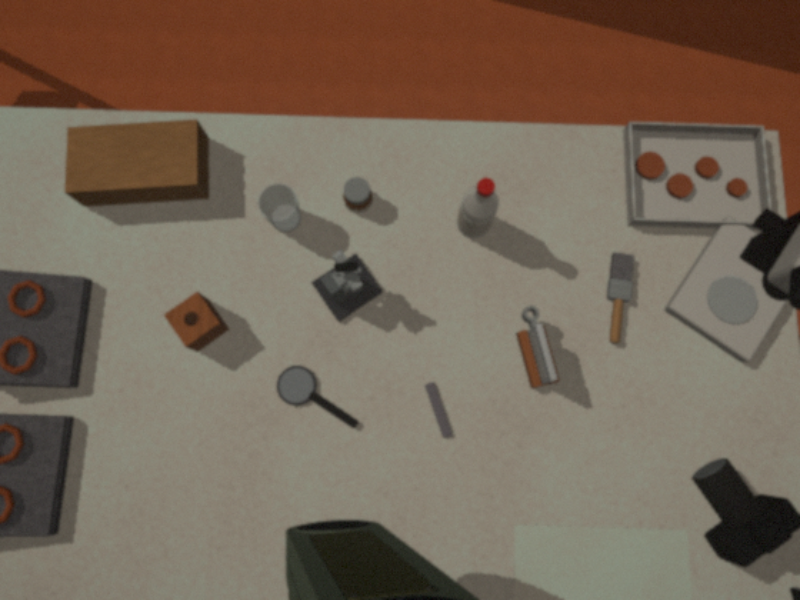

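View pics/scene.png

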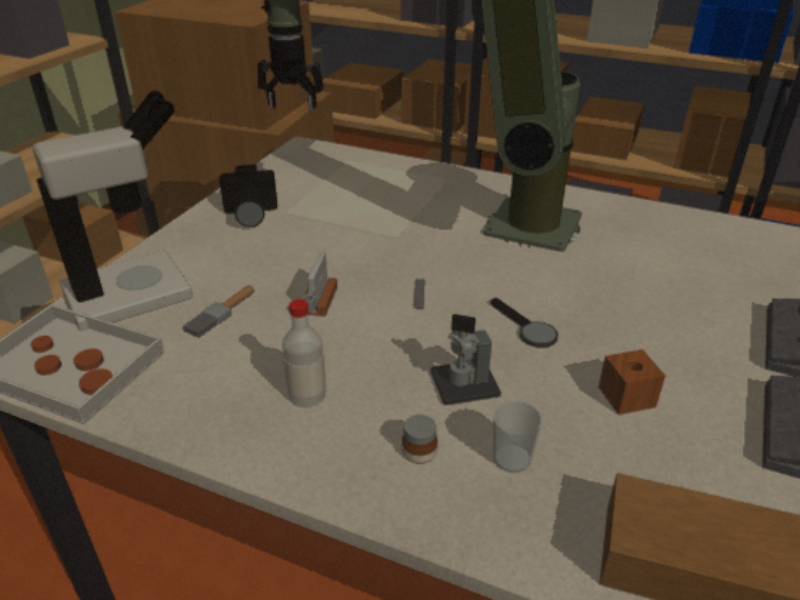

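The top view has the block at about (347,287), the holder at (195,320), and the rest with the lamp at (540,345) with its eye at (530,315). The scene view has the block at (465,365) with the post to the right of the knuckles. Next I'll take enlarged crops and depth clusters.

Run:
```python
from h import *
A={n:np.load(f'{n}.npz') for n in('scene','top')}
W={n:pts(n,A[n]['d'],arm.camera_params(n)) for n in A}
def crop(n,u,v,w=80,h=60):
    c=A[n]['im'][v-h//2:v+h//2,u-w//2:u+w//2,::-1]
    c=cv2.convertScaleAbs(c,alpha=1.7)
    return cv2.resize(c,(400,300),interpolation=cv2.INTER_CUBIC)
cv2.imwrite('pics/c1.png',np.vstack([np.hstack([crop('top',243,200),crop('top',377,241)]),np.hstack([crop('scene',326,252),crop('scene',224,200)])]))
def rect(n,u,v,z0,z1,r=45):
    w=W[n]; m=np.zeros(w.shape[:2],bool); m[v-r:v+r,u-r:u+r]=1
    m&=(w[...,2]>z0)&(w[...,2]<z1)
    p=w[m]
    if len(p)<6: return print(n,z0,z1,len(p))
    R=cv2.minAreaRect(p[:,:2].astype(np.float32))
    print(n,z0,z1,len(p),'mean',p.mean(0).round(4),'rect',np.round(R[0],4),np.round(R[1],4),round(R[2],1))
for n,(u,v) in dict(top=(243,200),scene=(326,252)).items():
    for z in((.006,.018),(.09,.104),(.104,.118),(.12,.142),(.142,.155)):rect(n,u,v,*z,40)
print('holder')
for n,(u,v) in dict(top=(137,224),scene=(442,267)).items(): rect(n,u,v,.062,.08,30)
print('rest')
for n,(u,v) in dict(top=(377,241),scene=(224,200)).items():
    for z in((.018,.03),(.05,.064),(.075,.095)):rect(n,u,v,*z,32)
# top table z
t=W['top'];print('table z',np.median(t[300:330,200:260,2]),np.median(W['scene'][215:235,280:300,2]))
```

```text
top 0.006 0.018 759 mean [0.5887 0.0316 0.0122] rect [0.6036 0.0432] [0.2152 0.2108] 1.8
top 0.09 0.104 204 mean [0.5849 0.0499 0.1002] rect [0.5867 0.0399] [0.0713 0.0577] 64.7
top 0.104 0.118 192 mean [0.601  0.0311 0.1115] rect [0.5998 0.0328] [0.0657 0.0651] 68.4
top 0.12 0.142 40 mean [0.6    0.0296 0.1319] rect [0.6016 0.0302] [0.0102 0.0378] 16.3
top 0.142 0.155 67 mean [0.6031 0.0311 0.1466] rect [0.603  0.0307] [0.0107 0.0377] 4.9
scene 0.006 0.018 830 mean [0.5779 0.04   0.0112] rect [0.4981 0.0306] [0.293  0.1997] 30.7
scene 0.09 0.104 239 mean [0.6089 0.0514 0.0979] rect [0.6517 0.0818] [0.2016 0.0679] 38.9
scene 0.104 0.118 141 mean [0.6219 0.039  0.1095] rect [0.6207 0.0353] [0.0482 0.0488] 8.2
scene 0.12 0.142 120 mean [0.6121 0.0327 0.1311] rect [0.6114 0.0326] [0.0095 0.0371] 10.9
scene 0.142 0.155 57 mean [0.6098 0.0328 0.1449] rect [0.6088 0.0323] [0.0137 0.0375] 5.9
holder
top 0.062 0.08 764 mean [0.5175 0.3    0.0707] rect [0.5184 0.3009] [0.0723 0.0705] 38.4
scene 0.062 0.08 649 mean [0.5267 0.3017 0.0686] rect [0.5234 0.3017] [0.0761 0.0741] 36.9
rest
top 0.018 0.03 374 mean [ 0.4741 -0.3028  0.0241] rect [ 0.4782 -0.312 ] [0.1037 0.0513] 15.5
top 0.05 0.064 156 mean [ 0.5152 -0.2995  0.0578] rect [ 0.4963 -0.299 ] [0.135  0.0262] 6.1
top 0.075 0.095 240 mean [ 0.4774 -0.3116  0.0855] rect [ 0.4784 -0.312 ] [0.0998 0.0135] 15.0
scene 0.018 0.03 170 mean [ 0.4834 -0.2965  0.0232] rect [ 0.4835 -0.3108] [0.1045 0.0491] 16.0
scene 0.05 0.064 120 mean [ 0.5236 -0.2977  0.0568] rect [ 0.5022 -0.2977] [0.1357 0.028 ] 5.5
scene 0.075 0.095 122 mean [ 0.4902 -0.3085  0.0834] rect [ 0.4857 -0.3104] [0.101  0.0131] 14.8
table z 0.0007738727284501978 -0.0006970796949956615
```

View pics/c1.png

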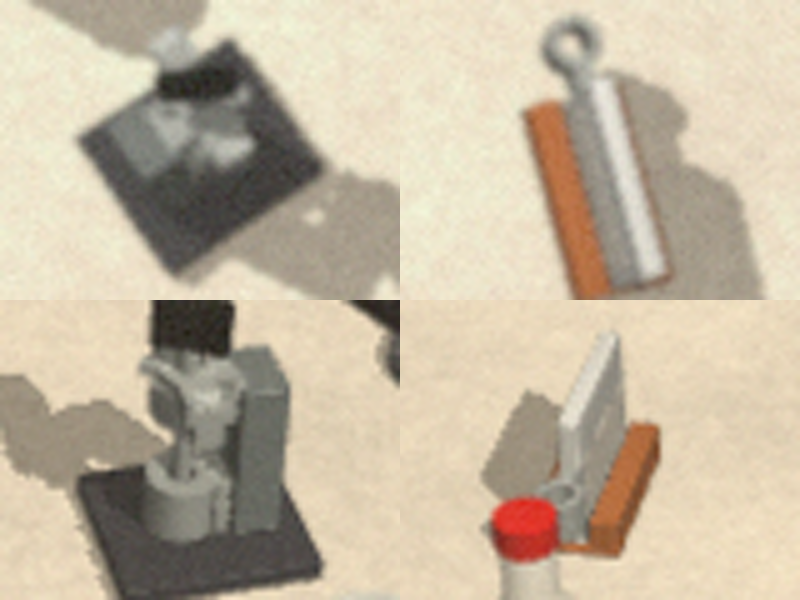

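The top crop shows the base rotated about 33°, with the post to the left of the knuckles. The black handle is nearly horizontal at (197,80). The two cameras disagree by about 6 mm in x, so I'll put the tool tip, whose position I know, in both views to calibrate. I'll also plot the block's height map.

Run:
```python
from h import *
A={n:np.load(f'{n}.npz') for n in('scene','top')}
S=4;tiles=[]
for n in('top','scene'):
    w=pts(n,A[n]['d'],arm.camera_params(n)).reshape(-1,3)
    img=np.zeros((400,400,3),np.uint8)
    for lo,hi,c in((.007,.02,(90,90,90)),(.035,.05,(0,160,255)),(.092,.1035,(255,80,0)),(.1035,.1085,(0,255,255)),(.1085,.117,(0,0,255)),(.120,.143,(0,255,0)),(.143,.155,(255,255,255))):
        p=w[(w[:,2]>lo)&(w[:,2]<hi)]
        u=((.075-(p[:,1]-.035))/.15*400).astype(int);v=((.075-(p[:,0]-.595))/.15*400).astype(int)
        for a,b in zip(u,v): cv2.circle(img,(a,b),2,c,-1)
    tiles.append(img)
cv2.imwrite('pics/hm.png',np.hstack(tiles))
s=2**-.5
R=np.array([[s,0,s],[0,1,0],[s,0,-s]]);R[:,0]=np.cross(R[:,1],R[:,2])
arm.command_gripper(0.0,30)
ok=None
for yy in(1,-1):
    R=np.column_stack([np.cross([0,yy,0],[s,0,-s]),[0,yy,0],[s,0,-s]])
    q=arm.ik([.52,-.08,.15],R); print(yy,q)
    if q is not None and ok is None: ok=R
if ok is not None:
    arm.move_to([.52,-.08,.15],ok)
    st=arm.get_state();print(st['clock'],st['tool_pos'],st['grip_width'])
    for n in('scene','top'):
        im,d=arm.snapshot(n);np.savez(n+'1.npz',im=im,d=d)
        w=pts(n,d,arm.camera_params(n)).reshape(-1,3)-st['tool_pos']
        t=w@st['orientation']
        for lo,hi in((-.006,.006),(-.012,-.004),(-.02,-.012),(-.03,-.02)):
            m=(abs(t[:,0])<.03)&(abs(t[:,1])<.04)&(t[:,2]>lo)&(t[:,2]<hi)
            if m.any(): print(n,lo,m.sum(),'min',t[m].min(0).round(4),'max',t[m].max(0).round(4),'mean',t[m].mean(0).round(4))
    im=np.load('top1.npz')['im']
    a=cv2.resize(im[130:280,180:380,::-1],(400,300),interpolation=cv2.INTER_CUBIC)
    b=cv2.resize(np.load('scene1.npz')['im'][120:270,210:410,::-1],(400,300),interpolation=cv2.INTER_CUBIC)
    o=np.vstack([np.hstack(tiles)[50:350],cv2.convertScaleAbs(np.hstack([a,b]),alpha=1.6)])
    cv2.imwrite('pics/hm.png',o)
```

```text
1 None
-1 [-0.54795347 -0.14221992  2.31274073  0.98757122  0.45706305  0.22660187]
3.0667 [ 0.52063534 -0.08103517  0.15069157] 2.0009759803204122e-05
scene -0.006 30 min [-0.0109 -0.011  -0.006 ] max [0.0143 0.008  0.0017] mean [ 0.0051 -0.0014 -0.0021]
scene -0.012 39 min [-0.0109 -0.0124 -0.0119] max [ 0.0139  0.0127 -0.0044] mean [ 0.0069 -0.0022 -0.0081]
scene -0.02 37 min [-0.0012 -0.0142 -0.0198] max [ 0.0147  0.014  -0.0121] mean [ 0.008  -0.0024 -0.0159]
scene -0.03 47 min [-0.0095 -0.0136 -0.03  ] max [ 0.0161  0.0134 -0.0201] mean [ 0.0076 -0.0023 -0.0248]
top -0.012 10 min [ 0.0049 -0.0099 -0.012 ] max [ 0.0103  0.0106 -0.0067] mean [ 0.0077 -0.0007 -0.0096]
top -0.02 27 min [ 0.0049 -0.0122 -0.0198] max [ 0.0105  0.0129 -0.0126] mean [ 0.0077  0.0007 -0.0162]
top -0.03 28 min [ 0.0046 -0.012  -0.0297] max [ 0.0116  0.0129 -0.02  ] mean [ 0.0074  0.0011 -0.0249]
```

View pics/hm.png

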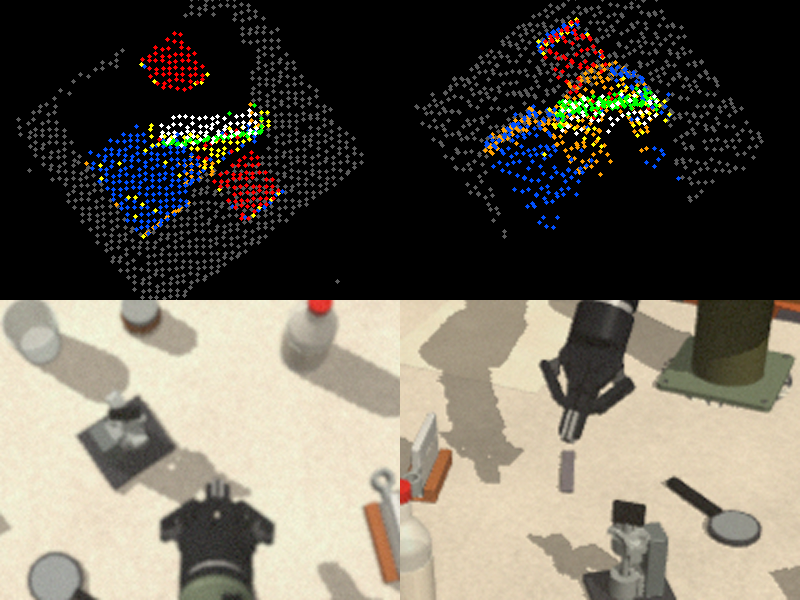

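The height map shows the claws (red) at (175,65) and (248,185), so block y lies at about 31° and the post is at lower left, giving a block yaw of about 121°. The handle (white) lies at about 96°, so the pin looks about 1.1 rad off the block's y. That contradicts the description, so I'll look closer at the ears before touching it.

Run:
```python
from h import *
A={n:np.load(f'{n}.npz') for n in('scene','top')}
c=[]
for n,u,v in(('top',243,187),('scene',326,240)):
    x=np.mean([A[n]['im'],np.load(n+'1.npz')['im']],0).astype(np.uint8) if n=='scene' else A[n]['im']
    x=cv2.convertScaleAbs(x[v-25:v+25,u-20:u+20,::-1],alpha=2.2)
    c.append(cv2.resize(x,(400,500),interpolation=cv2.INTER_CUBIC))
cv2.imwrite('pics/z.png',np.hstack(c))
# base rectangle from top: dark & z near .012, largest component
w=pts('top',A['top']['d'],arm.camera_params('top'));g=A['top']['im'].max(-1)
m=((g<75)&(w[...,0]>.5)&(w[...,0]<.72)&(abs(w[...,1]-.035)<.1)&(w[...,2]<.16)).astype(np.uint8)
c,_=cv2.findContours(m,cv2.RETR_EXTERNAL,cv2.CHAIN_APPROX_NONE);c=max(c,key=cv2.contourArea)
print(cv2.contourArea(c),cv2.approxPolyDP(cv2.convexHull(c),4,True).squeeze().tolist())
P=arm.camera_params('top')
def ray(u,v,z):
    d=P['T'][:3,:3]@np.array([(u-P['cx'])/P['fx'],-(v-P['cy'])/P['fy'],-1]);o=P['T'][:3,3];return (o+d*(z-o[2])/d[2])[:2]
for q in cv2.approxPolyDP(cv2.convexHull(c),4,True).squeeze(): print(q,ray(*q,.012).round(4))
```

```text
1172.0 [[249, 179], [267, 204], [237, 224], [219, 198]]
[249 179] [0.6576 0.0252]
[267 204] [ 0.5907 -0.0255]
[237 224] [0.5345 0.0509]
[219 198] [0.6029 0.1022]
```

View pics/z.png

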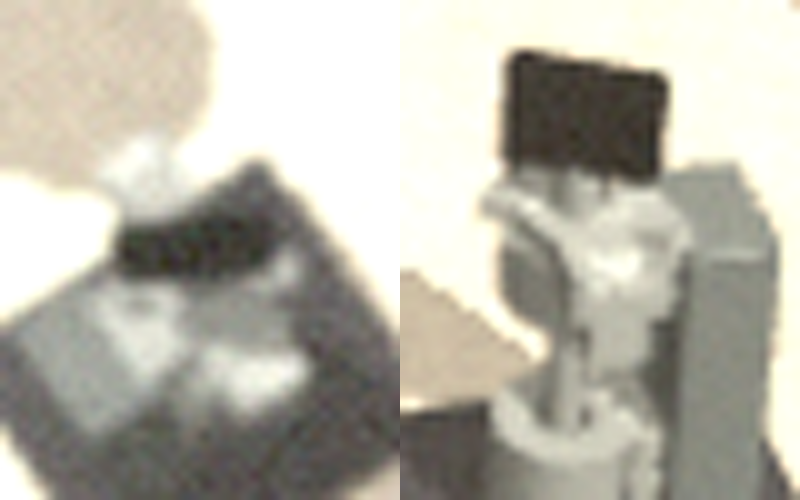

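The ears stick out along the handle: the left ear is at (490,200) in the scene crop, clear of the claw. The pin is therefore already about 1.05 rad counter-clockwise of the locked position. I'll grip it, turn it a further 0.35 rad counter-clockwise, probe for the hole centre, and lift with a force guard.

```bash
cat >> h.py <<'E'
def down(yaw):  # tool pointing down, tool y at angle yaw
    y=np.array([np.cos(yaw),np.sin(yaw),0]);z=np.array([0,0,-1.]);return np.column_stack([np.cross(y,z),y,z])
def pick(p,yaw,span=0):  # choose half-turn with most joint-6 room incl. +span
    best=None
    for k in(-1,0,1):
        a=yaw+k*np.pi;q=arm.ik(p,down(a)); 
        if q is None: continue
        q2=arm.ik(p,down(a+span))
        if q2 is None: continue
        c=max(abs(q[5]),abs(q2[5]))
        if best is None or c<best[0]-1e-3: best=(c,a)
    return best
def say(*a):
    s=arm.get_state();print(*a,'t',round(s['clock'],2),'p',np.round(s['tool_pos'],4),'F',np.round(s['wrist_force'],2),'T',np.round(s['wrist_torque'],2),'w',round(s['grip_width'],4),'g',round(s['grasp_force'],1));return s
E
python3 - <<'E'
from h import *
c=np.array([.605,.031]);yaw=np.radians(6)
b=pick([*c,.2],yaw,.4);print(b);a=b[1]
arm.command_gripper(.045,40)
arm.move_to([*c,.19],down(a));say('above')
print(arm.movel([*c,.122],feed=.1,force_limit=8));say('down')
arm.command_gripper(0,40);say('grip')
E
```

```text
(np.float64(0.596302124666225), np.float64(0.10471975511965978))
above t 4.6 p [0.6039 0.0312 0.1888] F [-0.69 -0.74 -0.48] T [ 0.05  0.01 -0.05] w 0.0448 g 0.0
False
down t 5.43 p [0.6055 0.0308 0.1226] F [-0.55  0.21  0.53] T [0.04 0.06 0.02] w 0.0452 g 0.0
grip t 5.84 p [0.6056 0.031  0.1229] F [-0.31 -0.55  2.44] T [0.02 0.1  0.04] w 0.0091 g 43.6
```

Run:
```python
from h import *
c=np.array([.605,.031]);a=.1047
for k in(.12,.24,.35):
    arm.move_to([*c,.1235],down(a+k));s=say('rot',k)
    if abs(s['wrist_torque'][2])>1.5: break
arm.sleep(.2);s=say('settled');R=s['orientation']
mid=[]
for d in(np.array([1,0,0.]),np.array([0,1.,0])):
    e=[]
    for sg in(1,-1):
        hit=arm.movel([*(c+sg*.006*d[:2]),.1235],feed=.012,force_limit=5)
        s=say('probe',d[:2]*sg,hit);e.append(s['tool_pos'][:2]@d[:2])
        arm.movel([*c,.1235],feed=.03)
    mid.append(np.mean(e))
    c=c.copy();c[int(d[1])]=mid[-1]
print('centre',mid)
```

```text
rot 0.12 t 6.09 p [0.6047 0.0311 0.1231] F [ 0.11 -0.34 -1.4 ] T [-0.02 -0.02  0.01] w 0.0094 g 43.1
rot 0.24 t 6.34 p [0.6047 0.031  0.1231] F [ 0.13 -0.51 -1.08] T [-0.    0.01  0.03] w 0.0093 g 43.1
rot 0.35 t 6.59 p [0.6049 0.031  0.1233] F [-0.6  -0.   -0.26] T [ 0.11 -0.05 -0.01] w 0.009 g 43.1
settled t 6.79 p [0.605  0.031  0.1235] F [ 1.09 -0.03 -1.13] T [-0.05  0.04 -0.01] w 0.0091 g 43.1
probe [1. 0.] True t 7.26 p [0.6086 0.0311 0.1229] F [-0.3  -0.68  4.14] T [ 0.01  0.05 -0.01] w 0.0091 g 43.7
probe [-1. -0.] True t 7.81 p [0.6045 0.0309 0.1229] F [ 2.47 -0.77  0.09] T [-0.05 -0.42  0.01] w 0.0096 g 43.3
probe [0. 1.] True t 8.45 p [0.6059 0.0331 0.1229] F [ 0.49 -0.73  3.43] T [-0.13 -0.19 -0.03] w 0.009 g 43.7
probe [-0. -1.] True t 9.07 p [0.606  0.0291 0.1229] F [0.39 1.42 3.17] T [ 0.17 -0.05 -0.04] w 0.0093 g 43.8
centre [np.float64(0.6065848145713658), np.float64(0.03109794694439028)]
```

The spans of 4.1 and 4.0 mm match the 2 mm play all round. The coordinate along the handle isn't centred by this grip, so I'll regrip across the handle's length, probe that direction, then lift.

Run:
```python
from h import *
c=np.array([.6066,.0311])
arm.movel([*c,.1235],feed=.03)
arm.command_gripper(.045);arm.movel([*c,.165],feed=.1)
b=pick([*c,.165],.4547+np.pi/2);a=b[1];print(b)
arm.command_gripper(.06);arm.move_to([*c,.165],down(a));arm.movel([*c,.1235],feed=.08,force_limit=8);say('down')
arm.command_gripper(0,40);arm.sleep(.1);say('grip')
h=np.array([np.cos(a),np.sin(a)])
e=[]
for sg in(1,-1):
    hit=arm.movel([*(c+sg*.007*h),.1235],feed=.012,force_limit=4)
    s=say('probe',sg,hit);e.append((s['tool_pos'][:2]-c)@h)
    arm.movel([*c,.1235],feed=.03)
n=np.array([-h[1],h[0]])
print('along-handle offset',np.mean(e),'a',a)
c=c+np.mean(e)*h;print('axis',c)
arm.movel([*c,.1235],feed=.03)
hit=arm.movel([*c,.150],feed=.04,force_limit=8);say('lift',hit)
```

```text
(np.float64(1.024922964491096), -1.1160963267948967)
down t 12.94 p [0.6066 0.0311 0.1232] F [-0.44 -0.2  -0.29] T [-0.03  0.   -0.02] w 0.0601 g 0.0
grip t 13.37 p [0.6074 0.031  0.1245] F [0.16 0.21 2.42] T [-0.11 -0.04  0.01] w 0.0369 g 40.5
probe 1 True t 13.63 p [0.6074 0.031  0.1245] F [ 0.36 -0.05  2.7 ] T [ 0.02  0.03 -0.01] w 0.0371 g 40.6
probe -1 True t 14.28 p [0.6062 0.0332 0.1245] F [-0.14  0.94  4.22] T [ 0.06  0.06 -0.01] w 0.0368 g 40.5
along-handle offset -0.0008059434340761667 a -1.1160963267948967
axis [0.60624604 0.03182405]
lift True t 15.01 p [0.6056 0.0326 0.1245] F [0.12 0.49 2.05] T [-0.02  0.01 -0.02] w 0.0369 g 40.5
```

Run:
```python
from h import *
c=np.array([.6066,.0311]);a=-1.1161;h=np.array([np.cos(a),np.sin(a)])
e=[]
for sg in(1,-1):
    arm.movel([*c,.1245],feed=.02);arm.sleep(.3)
    hit=arm.movel([*(c+sg*.007*h),.1245],feed=.012,force_limit=6)
    s=say('probe',sg,hit);e.append((s['tool_pos'][:2]-c)@h)
print(e,np.mean(e))
c=c+np.mean(e)*h;print('axis',c)
arm.movel([*c,.1245],feed=.02);arm.sleep(.3)
hit=arm.movel([*c,.150],feed=.04,force_limit=12);say('lift',hit)
```

```text
probe 1 True t 15.94 p [0.6073 0.0298 0.1245] F [0.68 0.29 3.55] T [-0.04 -0.    0.  ] w 0.0372 g 40.6
probe -1 True t 16.91 p [0.6057 0.0331 0.1245] F [ 0.11 -0.63  1.48] T [-0.16 -0.14  0.02] w 0.0372 g 40.9
[np.float64(0.0014627611263479327), np.float64(-0.0021919000214010546)] -0.000364569447526561
axis [0.60643988 0.03142753]
lift False t 18.25 p [0.6062 0.0314 0.1499] F [-0.17  0.33 -1.79] T [-0.01  0.01  0.03] w 0.0371 g 40.5
```

Run:
```python
from h import *
c=np.array([.6064,.0314]);a=-1.1161
arm.movel([*c,.25],feed=.12);say('up')
p=[.521,.301]
arm.movel([*p,.25],feed=.2);arm.sleep(.2);s=say('over')
hit=arm.movel([*p,.117],feed=.08,force_limit=12);say('in',hit)
arm.sleep(.2);say('in')
```

```text
up t 19.23 p [0.6057 0.0315 0.2488] F [ 0.16  0.54 -2.11] T [ 0.03 -0.   -0.04] w 0.037 g 40.6
over t 21.0 p [0.5214 0.3002 0.25  ] F [-0.09 -0.37 -2.26] T [0.   0.03 0.02] w 0.0368 g 40.6
in False t 22.81 p [0.5214 0.3012 0.1177] F [ 0.14 -0.13 -1.43] T [-0.02 -0.04  0.03] w 0.0367 g 40.6
in t 23.01 p [0.5212 0.3011 0.1174] F [-0.44  0.86 -1.1 ] T [-0.02 -0.01 -0.01] w 0.0368 g 40.6
```

Run:
```python
from h import *
arm.command_gripper(.06);arm.sleep(.2)
arm.movel([.521,.301,.20],feed=.12);say('rel')
for n in('scene','top'):
    d=np.load(n+'.npz');im=d['im'].astype(int);w=pts(n,d['d'],arm.camera_params(n))
    m=(im[...,0]>110)&(im[...,1]<50)&(im[...,2]<50)&(w[...,2]>.15)&(w[...,2]<.21)&(w[...,0]>.4)
    print(n,'cap',m.sum(),np.median(w[m],0).round(3))
# move clear toward the lamp, then photograph
a=pick([.4825,-.3115,.15],np.radians(105));print(a)
arm.move_to([.50,.10,.25],down(-1.1161+.0))
arm.move_to([.4825,-.3115,.15],down(a[1]));arm.command_gripper(.04);say('lamp')
im,d=arm.snapshot('scene');c1=im[220:320,390:500,::-1]
im2,d=arm.snapshot('top');c2=im2[170:270,90:200,::-1];c3=im2[150:300,290:455,::-1]
o=np.hstack([cv2.resize(x,(260,240),interpolation=cv2.INTER_CUBIC) for x in(c1,c2,c3)])
cv2.imwrite('pics/p.png',cv2.convertScaleAbs(o,alpha=1.7))
```

```text
rel t 24.4 p [0.5204 0.3007 0.1991] F [ 0.7  -0.15  0.57] T [-0.04  0.05 -0.01] w 0.0602 g 0.0
scene cap 81 [ 0.738 -0.192  0.189]
top cap 85 [ 0.733 -0.194  0.19 ]
(np.float64(0.5850630180877685), np.float64(-1.308996938995747))
lamp t 27.14 p [ 0.4829 -0.311   0.1502] F [-1.07 -0.44  0.39] T [-0.01  0.    0.01] w 0.0398 g 0.0
```

View pics/p.png

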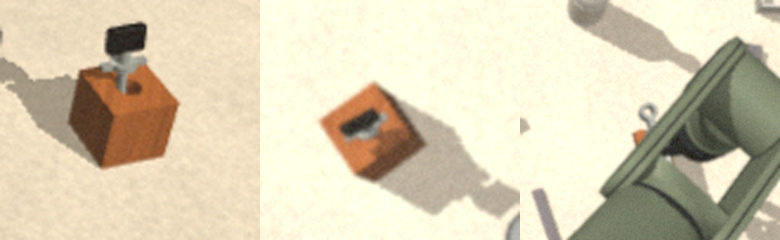

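The pin stands in the holder (scene crop around (120,70)) and the gripper is over the lamp. The bottle is at (.736,-.193), so I'll bring the panel in at -72° rather than -54° to leave clearance from it.

Run:
```python
from h import *
g=[.4825,-.3115]
hit=arm.movel([*g,.055],feed=.08,force_limit=12);say('down',hit)
arm.command_gripper(0,100);arm.sleep(.2);say('grip')
arm.movel([*g,.16],feed=.1);arm.sleep(.1);say('lift')
ax=np.array([.6065,.0314]);f=np.radians(-72);u=np.array([np.cos(f),np.sin(f)])
R=down(np.radians(18))
arm.movel([.54,-.17,.16],R,feed=.13)
P=ax+u*(.074+.080)
arm.movel([*P,.16],feed=.13)
arm.movel([*P,.0705],feed=.08);arm.sleep(.2);say('beside');print(P,arm.get_state()['qpos'].round(2) if hasattr(arm.get_state()['qpos'],'round') else arm.get_state()['qpos'])
o=[]
for n,(u0,v0) in dict(top=(245,200),scene=(310,240)).items():
    im,d=arm.snapshot(n);np.savez(n+'2.npz',im=im,d=d)
    o.append(cv2.resize(im[v0-60:v0+60,u0-64:u0+64,::-1],(400,375),interpolation=cv2.INTER_CUBIC))
cv2.imwrite('pics/l.png',cv2.convertScaleAbs(np.hstack(o),alpha=1.7))
```

```text
down False t 28.58 p [ 0.483  -0.3119  0.0557] F [0.7  0.29 0.29] T [ 0.01  0.02 -0.01] w 0.0398 g 0.0
grip t 29.15 p [ 0.4829 -0.3118  0.0558] F [-0.17  0.96  5.17] T [0.22 0.14 0.  ] w 0.0105 g 98.3
lift t 30.45 p [ 0.4819 -0.311   0.1589] F [ 1.34 -0.03 -3.36] T [0.02 0.04 0.  ] w 0.0104 g 97.4
beside t 34.82 p [ 0.6545 -0.1152  0.0712] F [-0.34  0.64 -2.8 ] T [-0.04  0.02  0.01] w 0.0106 g 97.5
[ 0.65408862 -0.1150627 ] [-0.3   0.55  1.43 -0.    1.16 -0.62]
```

View pics/l.png

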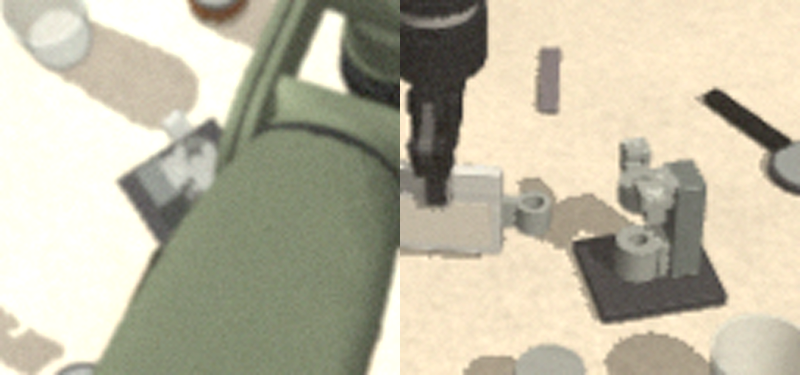

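The lamp is upright, and its eye at (530,215) in the scene crop is level with the gap at (640,210). I'll move in with a force guard, then touch the post lightly to calibrate the eye offset.

Run:
```python
from h import *
ax=np.array([.6065,.0314]);f=np.radians(-72);u=np.array([np.cos(f),np.sin(f)])
P=ax+u*.074
hit=arm.movel([*P,.0705],feed=.05,force_limit=10);arm.sleep(.3);s0=say('in',hit)
if not hit:
    b=np.array([np.cos(2.2),np.sin(2.2)])
    hit=arm.movel([*(P+.013*b),.0705],feed=.010,force_limit=6);s=say('post',hit)
    print('travel along x',(s['tool_pos'][:2]-P)@b)
    arm.movel([*P,.0705],feed=.03);arm.sleep(.3);say('back')
```

```text
in False t 36.97 p [ 0.6294 -0.0391  0.0705] F [-0.03  0.42 -3.05] T [-0.04 -0.01  0.02] w 0.0104 g 97.5
post True t 37.88 p [ 0.6244 -0.0329  0.07  ] F [ 1.43 -0.62 -1.45] T [-0.27 -0.21 -0.11] w 0.0105 g 97.5
travel along x 0.007814538625833619
back t 38.62 p [ 0.6292 -0.0389  0.0704] F [-0.21 -0.23 -2.08] T [-0.01 -0.04  0.03] w 0.0105 g 97.5
```

Run:
```python
from h import *
im,d=arm.snapshot('scene')
cv2.imwrite('pics/f.png',cv2.convertScaleAbs(cv2.resize(im[190:300,240:390,::-1],(750,550),interpolation=cv2.INTER_CUBIC),alpha=1.7))
z=np.load('scene2.npz');w=pts('scene',z['d'],arm.camera_params('scene')).reshape(-1,3)
e=np.array([.6065,.0314])+.08*np.array([.309,-.951])
m=(np.hypot(*(w[:,:2]-e-[.0025,.0015]).T)<.016)&(w[:,2]>.04)
print(m.sum(),np.percentile(w[m,2],[5,50,95]).round(4),w[m].mean(0).round(4),e)
```

```text
550 [0.0569 0.3949 0.4489] [ 0.6331 -0.0482  0.3219] [ 0.63122 -0.04468]
```

View pics/f.png

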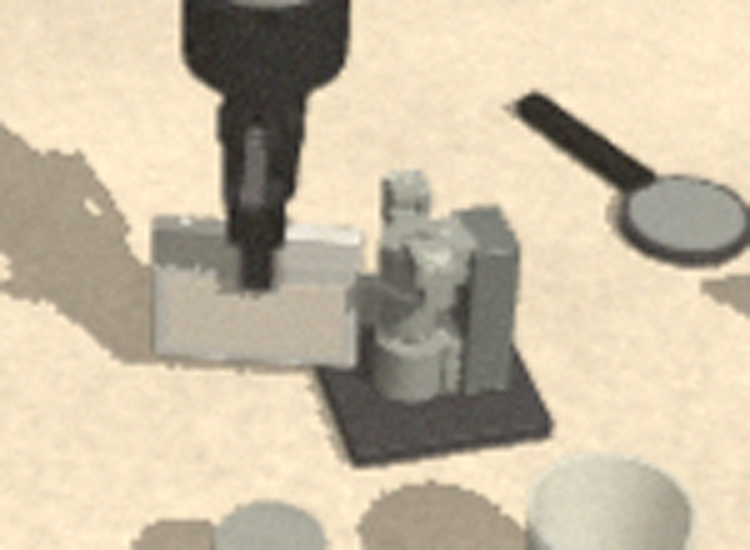

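The eye sits in the gap at about (410,300), between the knuckles. The panel is upright, and the wrist carries only the lamp's weight. Handing in.

```bash
python3 -c "
from h import *
say('end');print(arm.job_done())"
```

```text
end t 38.67 p [ 0.6292 -0.0389  0.0704] F [ 0.1   0.13 -3.17] T [-0.01  0.01 -0.01] w 0.0102 g 97.5
the job is handed in; nothing more can be done
None
```

I handed the job in at 38.7 s: the pin stands in its holder and the gripper alone holds the lamp's eye lined up in the hinge gap. The pin was already about 1.05 rad counter-clockwise at the start, not under the claws as described, so I turned it only another 0.35 rad before lifting.

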